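Nip up the gear unit's filler plug with a T-handled hex key

TASK

The filler plug on top of the gear unit is still a part turn loose. Take the thick T-handled hex key from the stand, feel it into the hex socket sunk in the filler boss by turning it under light pressure until it drops fully in (don't force it: keep the push under 40 N), and only then turn the plug clockwise until it stops fully home. Put the key back upright in its free hole in the stand, let go, and leave the other things where they are.

Things in the scene. Friction and masses are not known exactly. Their poses are not given: they have to be found in the camera images.
- key: the thicker of two T-handled hex keys: straight steel hexagonal shaft 17 mm across flats, 105 mm long, under a black crossbar 100 x 18 x 24 mm (long, thick, tall); 0.2 to 0.42 kg. Origin: centre of the shaft's lower end (tip); z up the shaft; x along the crossbar; one pair of flats faces x. Starts upright in either hole of the stand, tip on the hole's floor
- key_bar (a point): the middle of that key's crossbar, 117 mm above the tip: the place to grip, across its 18 mm thickness (local y)
- thin_key: bystander: a thinner T-handled key, 12 mm across flats, crossbar 76 x 16 x 22 mm, upright in the other hole of the stand; axes as for key
- stand: fixed wooden block 100 x 190 x 55 mm (x, y, z), origin at the centre of its underside; two round holes 24 mm wide, 45 mm deep (floor 10 mm above the bench), chamfered 2 mm, at y = -45 and +45 mm. The crossbars stand roughly along its x
- stand_hole0 (a point): centre of the mouth of the stand's hole at its y = -45 mm, on its top face (z = 55 mm)
- stand_hole1 (a point): centre of the mouth of the stand's hole at its y = +45 mm, on its top face
- gear_unit: fixed grey gear unit, housing 150 x 130 x 114 mm (x, y, z), feet 190 x 150 mm; blue finned motor, top at 136 mm, on its +y side out to y = 272 mm, terminal box out to x = 95 mm; output shaft on its -y side. Origin: centre of its underside. On top at x = y = 0 a round filler boss, 53 mm outside, 37 mm inside, z = 114 to 146 mm
- boss_mouth (a point): centre of the filler boss's open top, z up, 146 mm above the bench. The plug's face lies 12 mm below. A key not in line with the socket rests on the countersink, its tip 15 to 16 mm below this point; dropped fully in, its tip is 26 mm below. A key slightly out of line can wedge partway in and drag the plug round: lift it clear, turn it a little and try again
- plug (a joint): turn of the plug, rad, growing clockwise seen from above; starts between 0.2 and 0.7, meets its seat (hard stop) at 1.2 = fully home. It tells nothing of the socket's angle. Thread friction about 0.12 N m; at the stop the torque climbs past 0.25 N m, and at about 0.4 N m the key slips round in the socket. The plug stays where it is left and does not rise or sink
- spanner: bystander: steel open-ended spanner, 160 mm long, lying on the bench
- parts_bin: bystander: small open red plastic bin, 120 x 85 x 55 mm
- oil_bottle: bystander: grey plastic bottle, 64 mm wide, 150 mm tall
- plug_face (a point): centre of the steel plug's face (34 mm wide), z up; fixed, does not turn with the plug. In the face: a 45 degree countersink 26 mm wide, 4 mm deep, then a hexagonal socket 18 mm across flats, floor 14 mm below the face. The socket's angle is unknown and differs every time (repeats each 60 degrees); the key enters only within about 6 degrees of it and half a millimetre of its centre
Mind the look-alikes: they are no part of the job. There is more than one size of the stand; the one meant has the size given above.

How it is judged:
By the outcome, as a careful person would: the job done as asked, in the order asked, and still so for the second after the job is handed in, with the robot touching nothing.
It also fails if it takes over 72 s, if anything falls off the work surface, if the arm or the gripper's body presses on something with over 40 N, if the wrist force passes 120 N, or if a joint passes its speed limit or range.

ROBOT

A 6-joint arm with a two-finger parallel gripper is mounted at the origin on the work surface. World frame = base frame: x ahead of the robot, y to its left, z up, the work surface at z = 0. Lengths are in mm, angles in degrees, forces in N, time in s.
With the tool pointing down it reaches from about 425 to 950 mm from the base axis. Payload 3.5 kg.
Tool frame: the origin (TCP) lies midway between the tips of the shut fingers; the grasp point (between the pads) lies bot.pinch_z behind it (bot.pinch_z is the distance from the TCP to the grasp point, in mm); z points along the fingers, y is the line along which they close (so a half turn about z gives the same grasp; the last joint's range is limited). The gripper opens to 85 mm and grips with 20 to 120 N. Pads are 22 mm wide; open, the fingers measure 114 mm over their backs; the gripper's body (76 mm by 85 mm) begins 54 mm behind the grasp point. The pads swing forward as they close: fully open they stand 13 mm farther back than shut.
Start: joints at [-8.594, 16.404, 90.338, -0, 73.258, -8.594], TCP at [674.986, 0.032, 231.325] pointing down, gripper open.
Joint ranges: [-158.93, 158.93], [-51.34, 127.21], [12.03, 142.37], [-87.48, 267.48], [13.55, 161.25], [-162.69, 162.69]. Speed limits (degrees/s): [159.86, 159.86, 180, 180, 180, 180].

INTERFACE

Orientations are given as a 3x3 rotation matrix whose columns are the frame's x, y, z axes.
In Python, from bench import bot, gripper_open, grab, optics, ticket gives the robot as it stands. Calls block until the motion is done:
- bot.goto(position, orientation): joint-space move of the TCP to a pose.
- bot.servo_line(position, attitude=None, v=150, contact_N=None): straight line of the TCP; attitude=None keeps the orientation; v is the mean speed in mm/s. With contact_N (N) it stops when the force on the tool has changed by that much, and returns True; else False.
- bot.move_j(angles): joint-space move.
- gripper_open() and grab(effort=None): open the fingers fully, or close them until they stop; effort is the grip in N (None keeps the last).
- bot.hold(seconds).
- bot.solve_ik(position, orientation): joint angles nearest the present ones, or None.
- optics.snapshot(name): name is "scene" or "side" or "wrist"; returns a dict with "frame" (480x640x3 uint8, red, green, blue), "K" (3x3 intrinsics, pixels), "k1" (the pictures are not rectified: a ray, as slopes to the right and down, at radius r is drawn at 1 + k1 r^2 times it, then the intrinsics apply), "position" and "attitude" of the camera in the world; the wrist camera has in their place "T_tool_cam" (4x4, takes a point from camera to tool coordinates, whose origin is the TCP and whose axes are the flange's). Camera axes: x right, y down, z forward; pixel columns grow to the right and rows downward; lengths in mm; the calibration is good to about 2 mm. A picture is of the moment at which its call begins: read the wrist's pose just before it. There is no depth.
A pose or a line that the arm cannot do raises bot.PlanningError and nothing moves.
- ticket.sign_off(): hands the job in; it is judged then, once.
Trained networks look in the newest picture that a camera, given by its name, has taken for a name from the list of things; names that differ only in an ending like _2 or _b are one class to them, and where a whole thing is asked for, a point or a joint stands for the part that bears it (a point fixed in the world has none). Each returns a list of dicts, best first, with "score" (0 to 1); they miss things now and then, are a little off and sometimes report something else, mostly with a low value. They report only what shows in the picture. A call takes as long as a camera call. They do not tell look-alikes from the thing itself.
- optics.recognise(camera, thing): "box" ([left, top, width, height] in pixels, round what is visible of it).
- optics.cut_out(camera, thing): "region" (480x640 bool, what is visible of it) and "box" ([left, top, width, height] in pixels, round what is visible of it).
- optics.spot_point(camera, thing): "xy" ([column, row] in pixels: a listed point, or the origin of a listed thing).
Readings, each from a call of its own:
- bot.get_time(): time.
- bot.get_joints(): joint angles.
- bot.get_joint_vel(): joint speeds.
- bot.get_effort(): joint torques, N m.
- bot.get_position(): TCP position.
- bot.get_eef_rot(): TCP orientation.
- bot.get_contact_force(): force on the tool from outside, world axes, zero at the start.
- bot.get_torque(): the same for the moment, N m.
- bot.get_gripper_width(): opening from 0.0 (shut) to 1.0 (fully open).
- bot.get_grasp_force(): force on a finger pad.
Only numpy, scipy, OpenCV 4.12 (cv2) and the standard library are available. Lean on these libraries where they do the work, as an engineer would, in place of code of your own. Each camera call takes 0.05 s, during which the arm holds its last target. There are 200 camera calls.

## Working session

There is one attempt and no reset: what is moved stays moved. The work goes in short steps, each a Python script; the robot and the scene stay as the last script left them, time stands still between calls to the robot, and variables do not carry over. Pictures are saved under pics/ and viewed, at most 10 in all, crops included, and the job is handed in when it is done.

```bash
mkdir -p pics; ls
cat > h.py <<'E'
import numpy as np, cv2
from bench import bot, gripper_open, grab, optics, ticket
def ray(s,uv,T=None):
    K=np.array(s['K']);k1=s['k1']
    d=np.array([(uv[0]-K[0,2])/K[0,0],(uv[1]-K[1,2])/K[1,1]])
    u=d.copy()
    for _ in range(20): u=d/(1+k1*(u@u))
    v=np.array([u[0],u[1],1.])
    if T is None: R,p=np.array(s['attitude']),np.array(s['position'])
    else: R,p=T[:3,:3],T[:3,3]
    return p,R@v
def atz(s,uv,z,T=None):
    p,v=ray(s,uv,T); return p+v*(z-p[2])/v[2]
def proj(s,P,T=None):
    if T is None: R,p=np.array(s['attitude']),np.array(s['position'])
    else: R,p=T[:3,:3],T[:3,3]
    c=R.T@(np.array(P)-p);u=c[:2]/c[2];u=u*(1+s['k1']*(u@u));K=np.array(s['K'])
    return np.array([K[0,0]*u[0]+K[0,2],K[1,1]*u[1]+K[1,2]])
def wrist():
    T=np.eye(4);T[:3,:3]=bot.get_eef_rot();T[:3,3]=bot.get_position()
    s=optics.snapshot('wrist');return s,T@np.array(s['T_tool_cam'])
def save(s,n): cv2.imwrite('pics/'+n,cv2.cvtColor(s['frame'],cv2.COLOR_RGB2BGR))
def down(yaw):
    """tool z down; tool y axis (closing) at world angle yaw deg"""
    a=np.radians(yaw);y=np.array([np.cos(a),np.sin(a),0]);z=np.array([0,0,-1.]);return np.column_stack([np.cross(y,z),y,z])
E
python3 - <<'E'
from h import *
print(bot.pinch_z,bot.get_eef_rot(),bot.get_time())
Z={'key_bar':127,'stand_hole0':55,'stand_hole1':55,'boss_mouth':146,'plug_face':134,'stand':0,'gear_unit':0,'key':10,'thin_key':10}
for c in ('scene','side'):
    s=optics.snapshot(c);save(s,c+'.png');print(c,np.round(s['position']))
    for n,z in Z.items():
        for r in optics.spot_point(c,n)[:3]: print(n,round(r['score'],2),np.round(r['xy']),np.round(atz(s,r['xy'],z)))
s,T=wrist();save(s,'wrist.png');print(s['T_tool_cam'])
E
```

```text
pics
18.700000000000003 [[ 1.79098154e-06  9.99997245e-01 -2.34748236e-03]
 [ 9.99999939e-01 -9.68585436e-07  3.50332203e-04]
 [ 3.50328964e-04 -2.34748284e-03 -9.99997183e-01]] 0.0
scene [1122.  716.  807.]
stand_hole0 0.94 [326. 170.] [ 253. -340.   55.]
stand_hole0 0.88 [294. 212.] [ 432. -232.   55.]
stand_hole0 0.76 [268. 200.] [ 450. -308.   55.]
stand_hole1 0.94 [326. 170.] [ 253. -340.   55.]
stand_hole1 0.88 [294. 212.] [ 432. -232.   55.]
stand_hole1 0.76 [268. 200.] [ 450. -308.   55.]
boss_mouth 0.66 [348. 273.] [556.  94. 146.]
plug_face 0.66 [347. 280.] [560.  96. 134.]
plug_face 0.46 [344. 341.] [659. 206. 134.]
stand 0.94 [312. 179.] [ 249. -401.   -0.]
stand 0.81 [280. 225.] [ 441. -276.    0.]
stand 0.74 [516. 337.] [307. 290.   0.]
gear_unit 0.64 [280. 223.] [ 438. -283.    0.]
side [ -60. -587.  865.]
key_bar 0.91 [413. 338.] [ 454. -315.  127.]
stand_hole0 0.91 [409. 365.] [ 452. -320.   55.]
stand_hole0 0.91 [345. 472.] [ 233. -368.   55.]
stand_hole0 0.87 [365. 341.] [ 435. -232.   55.]
stand_hole1 0.91 [409. 365.] [ 452. -320.   55.]
stand_hole1 0.91 [345. 472
[... 166 characters left out ...]
ace 0.62 [358. 218.] [613. -51. 134.]
plug_face 0.3 [506. 340.] [ 555. -428.  134.]
stand 0.91 [148. 257.] [296. 285.   0.]
stand 0.83 [383. 370.] [ 444. -275.    0.]
gear_unit 0.89 [289. 243.] [553.  99.   0.]
gear_unit 0.25 [504. 343.] [ 659. -399.    0.]
gear_unit 0.2 [404. 378.] [ 457. -313.    0.]
key 0.87 [404. 380.] [ 449. -319.   10.]
key 0.58 [384. 369.] [ 441. -278.   10.]
thin_key 0.62 [363. 357.] [ 434. -234.   10.]
[[-9.42282357e-04 -9.49978841e-01 -3.12312846e-01  8.19518978e+01]
 [ 9.99999431e-01 -1.05150771e-03  1.81318993e-04  4.78026512e-01]
 [-5.00648570e-04 -3.12312497e-01  9.49979291e-01 -1.41924787e+02]
 [ 0.00000000e+00  0.00000000e+00  0.00000000e+00  1.00000000e+00]]
```

View pics/scene.png

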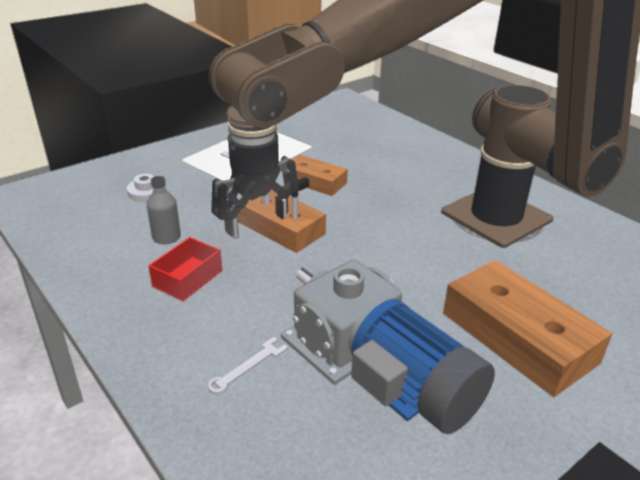

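View pics/side.png

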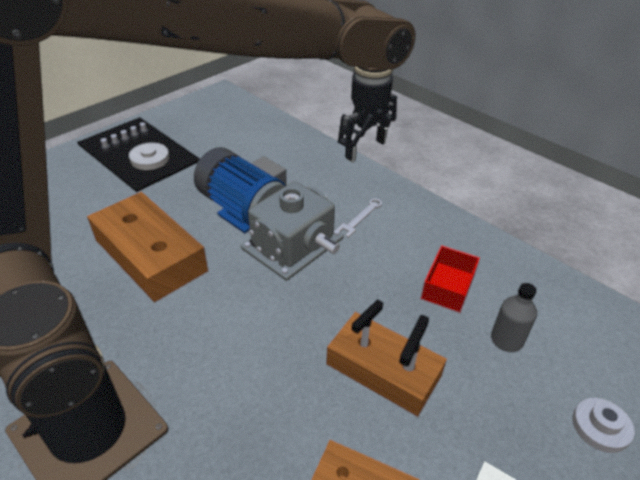

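The scene picture shows three wooden blocks. There are empty ones at about (320,172) and (525,320), and the one with the keys at about (282,215). In the side picture, the thicker, longer crossbar is at (414,340) and the thinner one at (368,316). Other round parts that could be mistaken for the boss are at (148,155) and (604,422). The real boss is at (292,197), on the gear unit. Next I'll take close views from the wrist.

Run:
```python
from h import *
bot.goto([556,90,330],down(0))
s,T=wrist();save(s,'w_boss.png')
for n,z in (('boss_mouth',146),('plug_face',134)):
    for r in optics.spot_point('wrist',n)[:2]: print(n,round(r['score'],2),np.round(r['xy']),np.round(atz(s,r['xy'],z,T),1))
bot.goto([445,-278,320],down(-78))
s,T=wrist();save(s,'w_key.png')
for n,z in (('key_bar',127),('key',10),('thin_key',10),('stand_hole0',55),('stand_hole1',55),('stand',0)):
    for r in optics.spot_point('wrist',n)[:2]: print(n,round(r['score'],2),np.round(r['xy']),np.round(atz(s,r['xy'],z,T),1))
for n in ('key','thin_key'):
    for r in optics.cut_out('wrist',n)[:3]: print(n,round(r['score'],2),np.round(r['box']))
print(bot.get_time(),bot.get_joints())
```

```text
boss_mouth 0.6 [323. 203.] [559.6  97.8 146. ]
boss_mouth 0.37 [410. 378.] [ 658.6 -104.7  146. ]
plug_face 0.85 [316. 202.] [553.7  95.8 134. ]
key_bar 0.69 [358. 207.] [ 454.3 -312.   127. ]
key 0.67 [350. 186.] [ 454.1 -313.7   10. ]
thin_key 0.63 [281. 188.] [ 433.7 -226.6   10. ]
thin_key 0.41 [348. 183.] [ 457.9 -311.2   10. ]
stand_hole0 0.94 [277. 191.] [ 437.6 -225.6   55. ]
stand_hole0 0.91 [351. 195.] [ 451.7 -312.2   55. ]
stand_hole1 0.94 [277. 191.] [ 437.6 -225.6   55. ]
stand_hole1 0.91 [351. 195.] [ 451.7 -312.2   55. ]
stand 0.88 [316. 186.] [ 443.1 -271.7    0. ]
stand 0.63 [369. 326.] [ 250.6 -394.     0. ]
key 0.57 [346. 157.  27. 101.]
key 0.28 [256. 172.  32.  78.]
thin_key 0.7 [257. 173.  29.  75.]
3.8333 [-4.30484365e+01 -6.09373439e+00  1.05251114e+02  2.22994132e-03
  8.08397988e+01  3.49174651e+01]
```

View pics/w_key.png

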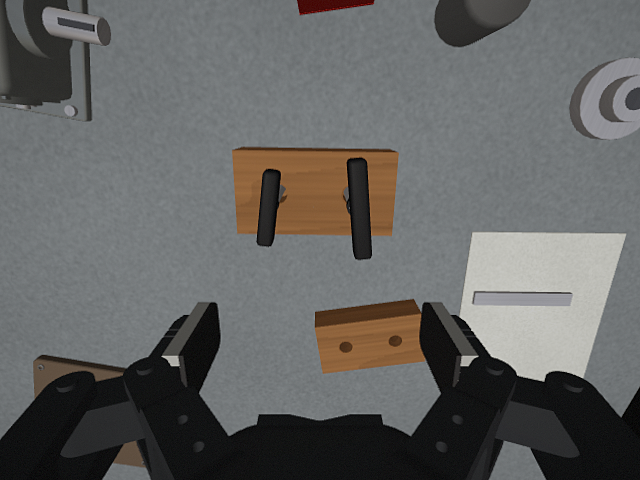

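View pics/w_boss.png

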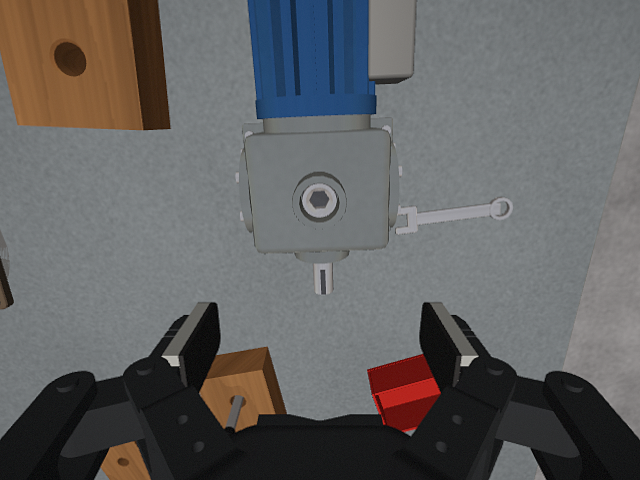

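The wrist view over the stand confirms the choice. The long bar, about 100 px, is at (358,207) and is the thick key. The shorter one, about 75 px, at (268,207) is the thin key. The second view shows the boss at (319,201) with the dark hexagon visible in it. I'll take close views of both, at opposite yaws over the boss so that any camera offset cancels out.

```bash
cat >> h.py <<'E'
def fitbar(s,T,P,ztop):
    """dark bar axis near world point P"""
    g=s['frame'].max(2); m=(g<60).astype(np.uint8)
    u=proj(s,P,T).astype(int)
    n,l,st,_=cv2.connectedComponentsWithStats(m); k=l[u[1],u[0]]
    if k==0: return None
    ys,xs=np.nonzero(l==k); w=np.array([atz(s,(x,y),ztop,T)[:2] for x,y in zip(xs[::3],ys[::3])])
    r=cv2.minAreaRect(w.astype(np.float32)); b=cv2.boxPoints(r); e=[b[1]-b[0],b[2]-b[1]]; d=max(e,key=np.linalg.norm)
    return r,np.degrees(np.arctan2(d[1],d[0]))
E
python3 - <<'E'
from h import *
import pickle
D=[]
for yaw in (-78,):
    R=down(yaw);p=np.array([453.5,-313,0])-R[:,0]*15;p[2]=235
    bot.goto(p,R);s,T=wrist();D.append((s,T));k1=s
    print(fitbar(s,T,[453.5,-313,139],139))
    for r in optics.spot_point('wrist','key_bar')[:2]: print(round(r['score'],2),np.round(r['xy']),np.round(atz(s,r['xy'],127,T),1))
cr=[k1['frame'][90:330,170:470]]
for yaw in (100,-80):
    R=down(yaw);p=np.array([556,95,0])-R[:,0]*16;p[2]=215
    bot.goto(p,R);bot.hold(.3);s,T=wrist();D.append((s,T))
    u=proj(s,[556,95,140],T);x,y=u.astype(int);print(u)
    for n,z in (('boss_mouth',146),('plug_face',134)):
        for r in optics.spot_point('wrist',n)[:1]: print(n,round(r['score'],2),np.round(r['xy']),np.round(atz(s,r['xy'],z,T),1))
    c=s['frame'][y-70:y+70,x-70:x+70];cr.append(cv2.resize(c,(240,240),interpolation=cv2.INTER_CUBIC))
pickle.dump(D,open('D.pkl','wb'))
cv2.imwrite('pics/close.png',np.hstack(cr)[:,:,::-1]);print(bot.get_time(),bot.get_joints())
E
```

```text
(((453.65399169921875, -313.8962097167969), (98.52845764160156, 19.92684555053711), 15.624163627624512), np.float32(15.624149))
0.9 [321. 219.] [ 450.8 -312.8  127. ]
[317.63432354 224.41133052]
[322.03956678 226.97116417]
9.9167 [-9.21045983e-01  1.20210015e+00  1.09204118e+02  1.87939727e-04
  6.95968375e+01  7.90777567e+01]
```

View pics/close.png

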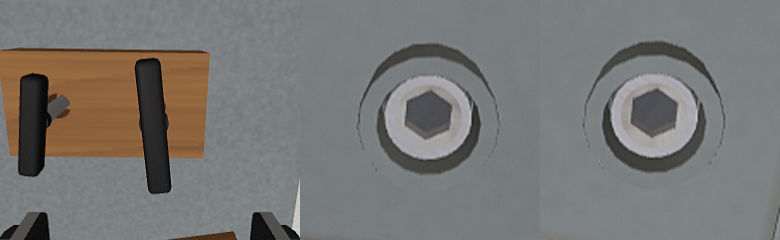

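The left crop shows the thick bar next to the shorter thin one. The two right crops show the bright plug disc with the dark hex socket, with a corner pointing roughly up in the picture. I'll fit both of them.

Run:
```python
from h import *
import pickle
from scipy.optimize import least_squares
D=pickle.load(open('D.pkl','rb'))
for s,T in D[1:]:
    u=proj(s,[556,95,134],T).astype(int); x0,y0=u-50
    up=8;c=cv2.resize(s['frame'][y0:y0+100,x0:x0+100],None,fx=up,fy=up,interpolation=cv2.INTER_CUBIC).astype(int)
    g=c.mean(2).astype(np.uint8)
    br=(g>140).astype(np.uint8)
    n,l,st,ce=cv2.connectedComponentsWithStats(br);k=1+np.argmax(st[1:,4])
    cs,_=cv2.findContours((l==k).astype(np.uint8),cv2.RETR_EXTERNAL,cv2.CHAIN_APPROX_NONE);o=max(cs,key=len)
    full=np.zeros_like(br);cv2.drawContours(full,[o],-1,1,-1)
    dk=((g<125)&(full>0)).astype(np.uint8)
    n,l2,st2,_=cv2.connectedComponentsWithStats(dk);k=1+np.argmax(st2[1:,4])
    hc=max(cv2.findContours((l2==k).astype(np.uint8),cv2.RETR_EXTERNAL,cv2.CHAIN_APPROX_NONE)[0],key=len)
    w=lambda C,z:np.array([atz(s,(x0+(q[0,0]+.5)/up-.5,y0+(q[0,1]+.5)/up-.5),z,T)[:2] for q in C[::4]])
    W=w(o,134).astype(np.float32);e=cv2.fitEllipse(W);print('disc',e)
    H=w(hc,130)
    best=None
    for a0 in range(0,60,10):
        def f(p):
            d=H-p[:2];a=np.radians(p[2]+60*np.arange(6));return (d@np.array([np.cos(a),np.sin(a)])).max(0)-p[3]
        r=least_squares(f,[*H.mean(0),a0,9],loss='soft_l1',f_scale=.3)
        if best is None or r.cost<best.cost:best=r
    print('hex c,flat normal,apothem',best.x,best.x[2]%60,best.cost/len(H))
```

```text
disc ((555.9518432617188, 97.46783447265625), (33.391090393066406, 33.42658233642578), 100.17032623291016)
hex c,flat normal,apothem [555.76320752  97.53348732  34.60776887   9.13414907] 34.60776886604137 5.18335176907007e-06
disc ((556.357421875, 97.65088653564453), (33.39802551269531, 33.52302551269531), 125.74366760253906)
hex c,flat normal,apothem [556.46701466  97.69643439 -23.78661198   9.13031271] 36.213388022318384 7.544438494978387e-07
```

The hex centre is at about (556.1, 97.6), with a flat normal at about 35.4° mod 60, and both views agree. Now I'll grip the key at bar angle 15.6° and lift it.

Run:
```python
from h import *
R=down(15.6-90); p=np.array([453.6,-313.9,0])
bot.goto([*p[:2],200],R)
bot.servo_line([*p[:2],127-bot.pinch_z],v=120)
f0=np.array(bot.get_contact_force())
grab(100);bot.hold(.2)
print('w',bot.get_gripper_width(),bot.get_grasp_force(),'F',np.round(np.array(bot.get_contact_force())-f0,1),bot.get_position())
bot.servo_line([*p[:2],280],v=130);bot.hold(.2)
print('w',bot.get_gripper_width(),bot.get_grasp_force(),np.round(np.array(bot.get_contact_force())-f0,2),f0,np.round(bot.get_torque(),3))
bot.goto([556.1,97.6,290],down(5.4));bot.hold(.2)
print(np.round(bot.get_contact_force(),2),np.round(bot.get_torque(),3),bot.get_joints())
for c in('scene','side'):
    s=optics.snapshot(c);u=proj(s,[556,98,230]).astype(int);print(c,u,[ (round(r['score'],2),np.round(r['xy'],1)) for r in optics.spot_point(c,'key')[:1]],proj(s,[556.1,97.6,290+bot.pinch_z-117]))
    cv2.imwrite('pics/c_%s.png'%c,cv2.resize(s['frame'][max(u[1]-70,0):u[1]+70,u[0]-70:u[0]+70],(400,400),interpolation=cv2.INTER_CUBIC)[:,:,::-1])
a=cv2.imread('pics/c_scene.png');b=cv2.imread('pics/c_side.png');cv2.imwrite('pics/c.png',np.hstack([a,b]))
print(bot.get_time())
```

```text
w 0.1975037132866217 98.03088147193193 F [-0.6 -0.8  3.1] [ 453.92474013 -314.3086922   108.83651265]
w 0.19278215368323828 97.53895919770002 [-0.81 -0.48 -2.05] [ 0.88382987  0.35795668 -0.19063722] [0.027 0.007 0.011]
[ 0.71  0.55 -2.13] [ 0.064 -0.003  0.006] [-4.42292463e-01  1.37411886e-01  1.02365597e+02 -8.95204736e-03
  7.75001676e+01 -5.73651661e+00]
scene [351 233] [(0.79, array([347.7, 248.9]))] [350.64851654 252.57645159]
side [288 160] [(0.6, array([296.3, 177.9]))] [288.77240747 175.54566684]
16.8333
```

View pics/c.png

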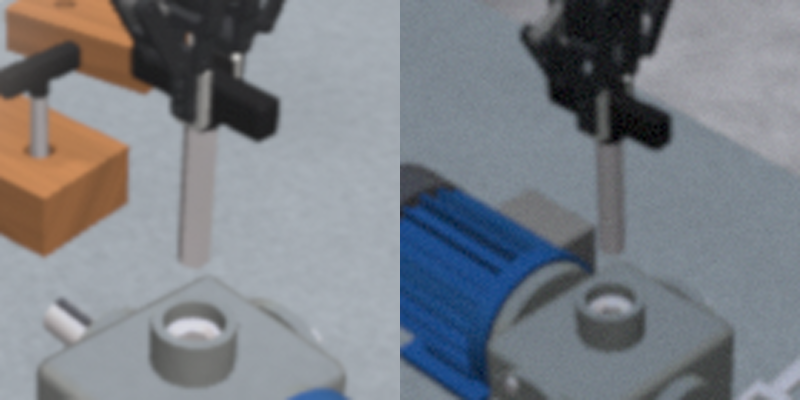

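The key is held straight. In both pictures its tip, at about (349,255) in scene and (292,178) in side, lies right above the boss mouth. Now I'll feel downward lightly.

```bash
cat >> h.py <<'E'
def st(tag=''):
    print(tag,'t%.1f'%bot.get_time(),'p',np.round(bot.get_position(),2),'F',np.round(bot.get_contact_force(),1),'M',np.round(bot.get_torque(),2))
E
python3 - <<'E'
from h import *
R=down(5.4);c=[556.1,97.6]
bot.servo_line([*c,240],R,v=100);bot.hold(.2);st('above')
hit=bot.servo_line([*c,217.5],R,v=20,contact_N=6);st(hit)
bot.hold(.2);st()
E
```

```text
above t17.7 p [556.65  97.62 241.13] F [ 0.8  0.6 -3.5] M [ 0.01  0.03 -0.  ]
True t18.4 p [555.7   97.85 228.21] F [0.3 0.3 4. ] M [ 0.01  0.08 -0.  ]
 t18.6 p [555.62  97.88 228.05] F [ 0.  -0.1  5.2] M [ 0.08 -0.01  0.01]
```

```bash
cat >> h.py <<'E'
def probe(c,a,N=9,z0=231,zmin=217.5):
    R=down(a);bot.servo_line([*c,z0],R,v=60)
    hit=bot.servo_line([*c,zmin],R,v=20,contact_N=N);bot.hold(.1);st((a,np.round(c,2),hit));return bot.get_position()[2]
E
python3 - <<'E'
from h import *
c=[556.1,97.6]
for a in (5.4,8.4,2.4,11.4,-.6):
    if probe(c,a)<224: print('IN?');break
E
```

```text
(5.4, array([556.1,  97.6]), True) t19.2 p [555.55  97.75 228.22] F [-1.4  1.3  4.1] M [ 0.06  0.17 -0.04]
(8.4, array([556.1,  97.6]), True) t19.9 p [555.63  97.77 228.49] F [-0.4  0.3  5.1] M [-0.04  0.18  0.04]
(2.4, array([556.1,  97.6]), True) t20.6 p [554.86  97.88 226.52] F [ 0.3  0.4 -2.4] M [ 0.12 -0.03 -0.03]
(11.4, array([556.1,  97.6]), True) t21.4 p [555.69  97.85 228.62] F [-0.8 -0.5  4.3] M [ 0.02  0.24 -0.08]
(-0.6, array([556.1,  97.6]), True) t22.2 p [555.88  97.81 228.44] F [-0.5 -0.4  4.9] M [0.01 0.17 0.  ]
```

At 2.4° the key went deeper and the load released, so that is the entry angle. I'll press on there in small pushes.

Run:
```python
from h import *
c=[556.1,97.6]
for a in (2.4,3.6,1.2):
    z=probe(c,a,N=10)
    for i in range(4):
        if z>227.7 or z<219.5: break
        bot.servo_line([*c,217.5],down(a),v=20,contact_N=10);bot.hold(.1);st(i);z=bot.get_position()[2]
    if z<221: print('IN');break
```

```text
(2.4, array([556.1,  97.6]), True) t22.9 p [554.79  97.88 226.28] F [ 0.4 -0.2 -3.1] M [ 0.16 -0.07  0.01]
0 t23.4 p [555.27  98.05 218.76] F [-0.4  0.1  5.9] M [-0.01  0.14 -0.02]
IN
```

Fully in: the TCP reads 218.8, exactly the expected depth. Now I'll turn clockwise while watching the torque.

Run:
```python
from h import *
c=[556.1,97.6]; a=2.4
m0=bot.get_torque()[2];L=[]
while a>2.4-85:
    a-=2.5; bot.servo_line([*c,218.6],down(a),v=40)
    m=np.mean([bot.get_torque()[2] for _ in range(5)]);L.append((round(a,1),round(float(m),3)))
    if m>0.27: break
print(L);st(a)
```

```text
[(-0.1, 0.026), (-2.6, -0.011), (-5.1, 0.011), (-7.6, 0.033), (-10.1, -0.037), (-12.6, 0.052), (-15.1, 0.001), (-17.6, 0.043), (-20.1, 0.004), (-22.6, 0.02), (-25.1, 0.023), (-27.6, 0.087), (-30.1, 0.042), (-32.6, 0.062), (-35.1, 0.031), (-37.6, 0.006), (-40.1, 0.074), (-42.6, 0.029), (-45.1, 0.051), (-47.6, 0.038), (-50.1, 0.004), (-52.6, 0.0), (-55.1, 0.113), (-57.6, 0.191), (-60.1, 0.301)]
-60.1 t29.7 p [556.81  97.33 218.82] F [2.8 3.9 3.5] M [ 1.08 -0.74  0.3 ]
```

Run:
```python
from h import *
c=[556.1,97.6]; a=-60.1
bot.hold(.3);st(a);print(bot.get_gripper_width(),bot.get_joints())
while a>-64:
    a-=1; bot.servo_line([*c,218.6],down(a),v=40);bot.hold(.15)
    m=np.mean([bot.get_torque()[2] for _ in range(10)]);st(a)
    if m>0.33: break
```

```text
-60.1 t30.0 p [556.79  97.3  218.81] F [4.5 4.9 2.7] M [ 1.09 -0.7   0.28]
0.1938742385303375 [-3.48482585e-01  3.16214670e+00  1.06768410e+02 -5.34951711e-02
  6.99399154e+01  5.96715371e+01]
-61.1 t30.4 p [556.82  97.29 218.8 ] F [2.4 4.1 4. ] M [ 1.11 -0.78  0.36]
```

Run:
```python
from h import *
c=[556.1,97.6]
def rd(a):
    bot.servo_line([*c,219],down(a),v=40);bot.hold(.1)
    print(a,np.round(np.mean([bot.get_torque() for _ in range(8)],0),3),np.round(bot.get_position(),2))
for a in (-58,-55,-52.5,-55,-57.5,-59.5,-61): rd(a)
for a in (-57,-54): rd(a)
print(bot.get_time())
```

```text
-58 [ 1.157 -0.718  0.032] [556.69  97.33 218.84]
-55 [ 1.176 -0.671  0.108] [556.6   97.37 218.81]
-52.5 [ 1.19  -0.643 -0.06 ] [556.52  97.43 218.82]
-55 [ 1.142 -0.687  0.111] [556.6   97.38 218.82]
-57.5 [ 1.095 -0.749  0.194] [556.67  97.35 218.84]
-59.5 [ 1.165 -0.775  0.271] [556.72  97.32 218.83]
-61 [ 1.107 -0.795  0.359] [556.74  97.31 218.82]
-57 [ 1.116 -0.755  0.133] [556.66  97.33 218.85]
-54 [ 1.151 -0.738  0.104] [556.56  97.37 218.81]
33.5083
```

The torque repeats at the same angle, so the plug is at its stop. Now I'll unload, lift out, and look at the plug and the held key.

Run:
```python
from h import *
c=[556.1,97.6]
R=down(-53);bot.servo_line([*c,219],R,v=40)
print(bot.servo_line([*c,250],R,v=50,contact_N=25));st()
bot.servo_line([*c,300],R,v=150)
q=np.array([556.1,97.6,310])-R[:,1]*65-R[:,0]*0;q[2]=310
bot.servo_line(q,R,v=200);bot.hold(.2);st()
s,T=wrist()
import pickle;pickle.dump((s,T),open('D2.pkl','wb'))
u=proj(s,[556.1,97.6,134],T).astype(int);print(u)
a=cv2.resize(s['frame'][u[1]-40:u[1]+40,u[0]-40:u[0]+40],(380,380),interpolation=cv2.INTER_CUBIC)
s2=optics.snapshot('scene');v=proj(s2,[*q[:2],250]).astype(int)
b=cv2.resize(s2['frame'][v[1]-70:v[1]+70,v[0]-70:v[0]+70],(380,380),interpolation=cv2.INTER_CUBIC)
cv2.imwrite('pics/after.png',np.hstack([a,b])[:,:,::-1]);print(bot.get_time())
```

```text
False
 t34.5 p [555.59  97.21 249.32] F [-0.5  0.5 -3.2] M [0.04 0.03 0.04]
 t35.7 p [517.17 148.86 309.23] F [ 0.4 -0.3 -3.2] M [-0.04  0.01 -0.02]
[389 212]
35.7833
```

View pics/after.png

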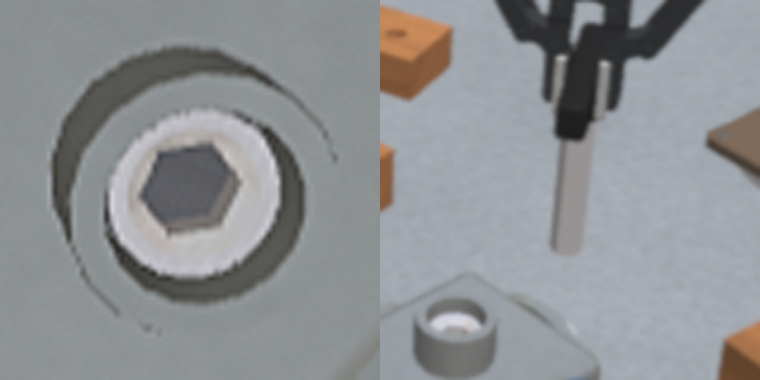

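The left crop shows the socket clear and turned. The right crop shows the key still held straight. I'll fit the new socket angle.

Run:
```python
from h import *
import pickle
from scipy.optimize import least_squares
s,T=pickle.load(open('D2.pkl','rb'))
u=proj(s,[556.1,97.6,134],T).astype(int);x0,y0=u-40;up=8
g=cv2.resize(s['frame'][y0:y0+80,x0:x0+80],None,fx=up,fy=up,interpolation=cv2.INTER_CUBIC).mean(2)
o=max(cv2.findContours((g>140).astype(np.uint8),cv2.RETR_EXTERNAL,cv2.CHAIN_APPROX_NONE)[0],key=len)
f=np.zeros(g.shape,np.uint8);cv2.drawContours(f,[o],-1,1,-1)
hc=max(cv2.findContours(((g<125)&(f>0)).astype(np.uint8),cv2.RETR_EXTERNAL,cv2.CHAIN_APPROX_NONE)[0],key=len)
for z in (130,120):
    H=np.array([atz(s,(x0+(q[0,0]+.5)/up-.5,y0+(q[0,1]+.5)/up-.5),z,T)[:2] for q in hc[::4]])
    def fn(p):
        d=H-p[:2];a=np.radians(p[2]+60*np.arange(6));return (d@np.array([np.cos(a),np.sin(a)])).max(0)-p[3]
    r=min((least_squares(fn,[*H.mean(0),a0,9],loss='soft_l1',f_scale=.3) for a0 in range(0,60,10)),key=lambda r:r.cost)
    print(z,r.x,r.x[2]%60,r.cost/len(H))
```

```text
130 [559.2375346  105.68520456  33.31400788  21.87574583] 33.31400787711222 0.009783740379454977
120 [558.52499916 102.78618715  33.30463944  22.55115781] 33.304639435282475 0.01010962317226666
```

Run:
```python
from h import *
import pickle
from scipy.optimize import least_squares
s,T=pickle.load(open('D2.pkl','rb'))
u=proj(s,[556.1,97.6,134],T).astype(int);x0,y0=u-40;up=8
g=cv2.resize(s['frame'][y0:y0+80,x0:x0+80],None,fx=up,fy=up,interpolation=cv2.INTER_CUBIC).mean(2)
for th in (125,135,150,165):
    n,l=cv2.connectedComponents((g<th).astype(np.uint8));m=(l==l[310,318]).astype(np.uint8)
    hc=max(cv2.findContours(m,cv2.RETR_EXTERNAL,cv2.CHAIN_APPROX_NONE)[0],key=len)
    H=np.array([atz(s,(x0+(q[0,0]+.5)/up-.5,y0+(q[0,1]+.5)/up-.5),130,T)[:2] for q in hc[::4]])
    def fn(p):
        d=H-p[:2];a=np.radians(p[2]+60*np.arange(6));return (d@np.array([np.cos(a),np.sin(a)])).max(0)-p[3]
    r=min((least_squares(fn,[*H.mean(0),a0,9],loss='soft_l1',f_scale=.3) for a0 in range(0,60,10)),key=lambda r:r.cost)
    print(th,r.x,r.x[2]%60,r.cost/len(H))
```

```text
125 [556.12152321  98.16599412  33.3118318    9.47961148] 33.31183180285552 4.901015583913765e-05
135 [556.19679208  98.11349346  24.20391956   9.99750235] 24.203919559842415 3.574444682186889e-05
150 [556.18026504  98.18979701  45.15354163   9.25655308] 45.15354162500931 8.088664513558079e-05
165 [556.39280586  98.3536053   13.0318471   10.79787962] 13.031847102202777 0.00042829366617444265
```

My fit had a bug: it took the maximum over the wrong axis, so the hex angle was undetermined. I'll refit both pictures.

Run:
```python
from h import *
import pickle
from scipy.optimize import least_squares
for s,T in pickle.load(open('D.pkl','rb'))[1:]+[pickle.load(open('D2.pkl','rb'))]:
  u=proj(s,[556.1,97.6,130],T).astype(int);x0,y0=u-40;up=8
  g=cv2.resize(s['frame'][y0:y0+80,x0:x0+80],None,fx=up,fy=up,interpolation=cv2.INTER_CUBIC).mean(2)
  for th in (125,140,150):
    n,l=cv2.connectedComponents((g<th).astype(np.uint8));m=(l==l[318,318]).astype(np.uint8)
    hc=max(cv2.findContours(m,cv2.RETR_EXTERNAL,cv2.CHAIN_APPROX_NONE)[0],key=len)
    H=np.array([atz(s,(x0+(q[0,0]+.5)/up-.5,y0+(q[0,1]+.5)/up-.5),130,T)[:2] for q in hc[::4]])
    def fn(p):
        d=H-p[:2];a=np.radians(p[2]+60*np.arange(6));return (d@np.array([np.cos(a),np.sin(a)])).max(1)-p[3]
    r=min((least_squares(fn,[*H.mean(0),a0,9],loss='soft_l1',f_scale=.3) for a0 in range(0,60,10)),key=lambda r:r.cost)
    print(th,np.round(r.x,2),round(r.x[2]%60,1),'rms',np.sqrt(np.mean(r.fun**2)))
```

```text
125 [555.82  97.5   34.11   8.93] 34.1 rms 0.1018335301927308
140 [555.6   97.67  32.62   9.27] 32.6 rms 0.7402894861372402
150 [554.89  98.15  35.3    9.91] 35.3 rms 0.8633171971500018
125 [556.41  97.72  34.19   8.87] 34.2 rms 0.08359945708615978
140 [556.41  97.72  34.06   9.04] 34.1 rms 0.08939724703984231
150 [556.56  97.9  -24.89   9.32] 35.1 rms 0.6671517442498016
125 [556.26  98.03  46.49   8.59] 46.5 rms 0.16078153112962476
140 [556.26  98.    46.54   8.82] 46.5 rms 0.1353484836237947
150 [556.26  98.02  46.44   8.97] 46.4 rms 0.13701798259173936
```

The refit gives 34.1° before and 46.5° after. That is 47.6° (0.83 rad) clockwise, within the possible range and consistent with the repeatable stop. Now I'll put the key back.

Run:
```python
from h import *
R=down(15.6-90);c=[453.6,-313.9]
bot.goto([*c,285],R)
bot.servo_line([*c,160],R,v=120);bot.hold(.2);st('above')   # tip ~61
h=bot.servo_line([*c,142],R,v=40,contact_N=6);st(('mouth',h))
if not h:
    h=bot.servo_line([*c,106],R,v=50,contact_N=6);st(('floor',h))
```

```text
above t38.9 p [ 453.96 -314.27  160.91] F [-0.  -0.5 -2.7] M [ 0.01 -0.01 -0.  ]
('mouth', False) t39.5 p [ 453.51 -313.83  141.68] F [-0.1  0.2 -2.2] M [-0.03 -0.02 -0.  ]
('floor', True) t40.1 p [ 453.15 -313.48  108.81] F [-0.8  0.2  3.1] M [ 0.07 -0.03 -0.01]
```

Run:
```python
from h import *
gripper_open();bot.hold(.4);st('open')
c=[453.6,-313.9];bot.servo_line([*c,235],v=100)
R=down(-78);q=np.array([445,-278,0.])-R[:,0]*0;q[2]=320
bot.goto(q,R);bot.hold(.3)
s,T=wrist();print(fitbar(s,T,[453.5,-313,139],139))
s2=optics.snapshot('side')
cv2.imwrite('pics/end.png',np.hstack([s['frame'][120:360,180:500],cv2.resize(s2['frame'][230:430,270:510],(288,240))])[:,:,::-1]);st()
```

```text
open t41.2 p [ 452.17 -312.43  107.52] F [-0.1 -0.1  0.7] M [0.02 0.06 0.01]
(((452.82965087890625, -309.69927978515625), (99.24813842773438, 21.10662078857422), 16.55523109436035), np.float32(16.555237))
 t43.5 p [ 444.77 -278.04  318.9 ] F [ 0.8  0.  -0.3] M [-0.05 -0.    0.03]
```

View pics/end.png

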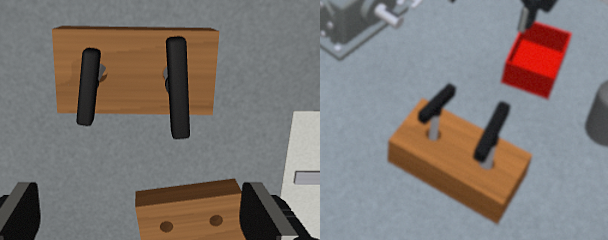

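The thick key stands upright in its hole, the thin key hasn't moved, and the gripper is clear of everything.

```bash
python3 -c "
from h import *
print(ticket.sign_off())"
```

```text
the job is handed in; nothing more can be done
None
```

The plug was turned about 48° clockwise to a firm, repeatable stop with the thick key fully dropped in, the key is back upright in its hole with the gripper clear, and the job was handed in at about 44 s; no verdict was shown.

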